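# Change the headband on the display bar

### The job

Change the headband on the brass display stand: lift the teal one off the bar and stand it upright on its feet in the middle of the wooden tray, then take the ruby-red one from the bench and drape it over the middle of the bar, square across it, so that it hangs straight with one leg on each side. Set both headbands down gently rather than dropping them, and leave the mustard headband, the stand, the tray and the other things on the bench where they are.

Things in the scene. Friction and masses are not known exactly. Their poses are not given: they have to be found in the camera images.
- teal_knot (a point): TEAL headband, at the start hanging over the stand's bar. The point is the middle of the moulded knot on its crown, 126 mm above its feet. Axes: x across the arch from foot to foot, y through the arch (along the bar when hung), z from feet to knot. The knot is 40 mm along x, 40 mm along y with flat sides to grip, 24 mm tall. The underside of the crown, which rests on a bar, is 14 mm below the point.
- ruby_knot (a point): RUBY-RED headband, standing on its feet on the bench at the start, at the robot's left or right. Same model, sizes, point (the middle of the knot, 126 mm above its feet) and axes as the teal one.
- mustard_knot (a point): MUSTARD-YELLOW headband of the same model and sizes, standing on its feet on the bench; to be left alone.
- bar_mid (a point): The middle of the stand's bar, on its axis: a level round brass bar, 26 mm in diameter, 150 mm long, dark end caps. The point is 162 mm above the bench; the bar's top is 13 mm higher. Axes: y along the bar, x level across it, z up. One thin post (13 mm) runs straight down from the point, so a headband hung at the middle straddles the post.
- tray_in (a point): Wooden jewellery tray, open on top, 200 x 120 x 35 mm outside, walls and floor 6 mm, dark lining, loose, 0.6 kg. The point is the centre of its inner floor (188 x 108 mm), 6 mm above the bench. Axes: x along its long side, y along its short side, z up. A headband fits in it with its arch along the tray's long side, not across.
- stand: The whole display stand: bar, post and a dark green stone base 150 x 120 x 22 mm. Loose on the bench, 1.7 kg. Origin at the centre of the base's underside, axes as for bar_mid.
- tray: The whole tray; origin at the centre of its underside, axes as for tray_in.
- teal_headband: The whole teal headband: one rigid moulded arch with two flat black-tipped feet, about 80 g, 132 mm across outside, 138 mm tall, band 26 mm (feet) to 40 mm (knot) deep. Inside, the arch is open: 100 mm between the feet, 114 mm at half height; its crown is flat underneath for 28 mm along x. Origin midway between the feet, at their underside; axes as for teal_knot.
- ruby_headband: The whole ruby-red headband, like the teal one; origin midway between the feet, at their underside.
- pliers: Bystander: red-handled flat-nose pliers lying on the cutting mat, about 145 mm long, 13 mm high; origin at its middle.
- bangle: Bystander: brass bangle lying flat, 76 mm across, 16 mm high; origin at the centre of its underside.
- glue_bottle: Bystander: white bottle with a red cap, 42 mm across, 115 mm high; origin under its base.
- bead_jar: Bystander: amber glass jar, 66 mm across, 75 mm high; origin under its base.
- wire_spool: Bystander: copper wire on a black spool lying flat, 60 mm across, 35 mm high; origin under its base.
- hammer: Bystander: hammer lying at the robot's right.
Not all that is in view belongs to the job. What is shaped like the teal_headband but green is not meant.

How it is judged (in metres and radians):
On the way, in this order (a step that is already met when the one before it is completed fails the run):
1. the teal headband has been taken off the bar and stands upright, let go, in the middle of the tray (x of teal_knot in the frame of tray_in between -0.03 and 0.03 m and y of teal_knot in the frame of tray_in between -0.035 and 0.035 m and z of teal_knot in the frame of tray_in between 0.12 and 0.132 m and angle between teal_knot's own z axis and vertical below 0.12 rad and contact force between the fingers and teal_headband below 0.05 N and linear speed of teal_headband below 0.05 m/s), for 0.2 s.
2. the ruby headband hangs over the middle of the bar, let go (x of ruby_knot in the frame of bar_mid between -0.018 and 0.018 m and y of ruby_knot in the frame of bar_mid between -0.025 and 0.025 m and z of ruby_knot in the frame of bar_mid between 0.021 and 0.033 m and angle between ruby_knot's own z axis and vertical below 0.18 rad and angle between the y axis of ruby_knot and the y axis of bar_mid, either way round below 0.2 rad and contact force between the fingers and ruby_headband below 0.05 N), for 0.2 s.
At the end, for the whole second after the job is handed in: Ruby hangs at rest on the bar: knot within 18 mm of its axis, 25 mm of its middle, 21 to 33 mm above the axis, under 0.18 rad off upright, 0.2 rad off square. Teal stands at rest on the tray floor, under 0.12 rad off upright, knot within 30 mm (long way) and 35 mm of centre. Both let go (all of step 1 and all of step 2 and linear speed of ruby_headband below 0.05 m/s); the robot touches nothing.
It fails at once if a headband is dropped, thrown or knocked over (it moves faster than 0.6 m/s with no finger on it) ((linear speed of teal_headband above 0.6 m/s and contact force between the fingers and teal_headband below 0.05 N) or (linear speed of ruby_headband above 0.6 m/s and contact force between the fingers and ruby_headband below 0.05 N)).
It fails at once if the mustard headband is moved by more than 30 mm (distance of mustard_knot from where it was at the start of the episode above 0.03 m).
It fails at once if the stand is pushed more than 25 mm or tipped by more than 0.2 rad (distance of stand from where it was at the start of the episode above 0.025 m or angle between stand's own z axis and vertical above 0.2 rad).
It fails at once if the tray is pushed more than 25 mm (distance of tray from where it was at the start of the episode above 0.025 m).
It fails at once if another thing on the bench is moved by more than 40 mm (distance of any of pliers, bangle, glue_bottle, bead_jar, wire_spool, hammer from where it was at the start of the episode above 0.04 m).
It also fails if it takes over 61 s, if anything falls off the work surface, if the arm or the gripper's body presses on something with over 40 N, if the wrist force passes 120 N, or if a joint passes its speed limit or range.

### The arm

A 6-joint arm with a two-finger parallel gripper is mounted at the origin on the work surface. World frame = base frame: x ahead of the robot, y to its left, z up, the work surface at z = 0. Lengths are in m, angles in degrees, forces in N, time in s.
With the tool pointing down it reaches from about 0.25 to 0.725 m from the base axis. Payload 9.7 kg.
Tool frame: the origin (TCP) lies midway between the tips of the shut fingers; the grasp point (between the pads) lies 19 mm behind it (bot.hold_point_z is the distance from the TCP to the grasp point, in m); z points along the fingers, y is the line along which they close (so a half turn about z gives the same grasp; the last joint's range is limited). The gripper opens to 85 mm and grips with 20 to 120 N. Pads are 22 mm wide; open, the fingers measure 114 mm over their backs; the gripper's body (76 mm by 85 mm) begins 54 mm behind the grasp point. The pads swing forward as they close: fully open they stand 13 mm farther back than shut.
Start: joints at [75.172, 4.979, 10.078, 95.1, 0, 90], TCP at [0.141, 0.532, 0.206] pointing down, gripper open.
Joint ranges: [-179.16, 179.16], [-48.56, 103.87], [-65.8, 70.77], [-126.05, 130.52], [-82.76, 87.17], [-180, 180]. Speed limits (degrees/s): [127.2, 127.2, 147.25, 180, 180, 180].

### API

Orientations are given as [roll, pitch, yaw] about the fixed x, y, z axes, in that order (R = Rz(yaw) Ry(pitch) Rx(roll)).
In Python, from workcell import bot gives the robot as it stands.
- The arm moves only by the tool play_rows, never from a script. Its argument "steps" is a list that holds one entry, the list of rows, each a list of 4 numbers: the shift along the tool's x, y, z in m, then the turn about the tool's z in rad. In form: [[[tx, ty, tz, yaw], ...]]. A call has exactly 5 rows; each row shifts and turns the commanded pose from where the row before left it, along the tool's axes as they then stand; what a row does not reach is not made up. A row lasts 1/12 s, in which the tool goes at most 41.7 mm and 7.16 degrees, less where a joint would pass 70% of its speed; a pose out of reach is approached as far as the arm can. A call is refused whole if a number of a shift passes 0.0417 or a number of a turn 0.125, either way. A call with a gripper value outside its range is refused whole. "gripper" is the finger opening in m, from 0 to 0.0854, set as the call begins (left out, the last holds). The fingers move at their own pace and stop on an object; "squeeze" is the grip in N (left out, the last holds). Time passes only in rows, so rows that do not move let the fingers close, or fill a call up. It gives the time, the measured TCP pose, the force, the opening and the grip force at its end, in the units of the state.
- bot.get_obs(): the state, without advancing time (a new reading comes with each control period).
- bot.camera(name): name is "side" or "top"; returns a dict with "img" (400x640x3 uint8, blue, green, red), "vfov" (degrees; the focal length in pixels is half the picture's height over the tangent of half this angle, whatever the lens; pixels are square), "cx", "cy" (the principal point, pixels), "D" ([k1, k2, p1, p2, k3] as OpenCV has them; the pictures are not rectified), "xyz" and "attitude" of the camera in the world. Camera axes: x right, y down, z forward; pixel columns grow to the right and rows downward; lengths in m; the calibration is good to about 2 mm. A picture is of the moment at which its call begins. There is no depth.
- bot.job_done(): hands the job in; it is judged then, once.
The state is a dict: "time": time; "q": joint angles; "qd": joint speeds; "joint_efforts": joint torques, N m; "ee_pos": TCP position; "tcp_rot": TCP orientation; "wrist_force": force on the tool from outside, world axes, zero at the start; "torque": the same for the moment, N m; "opening": finger opening in m; "grasp_force": force on a finger pad.
Only numpy, scipy, OpenCV 4.12 (cv2) and the standard library are available. Lean on these libraries where they do the work, as an engineer would, in place of code of your own. Each camera call takes 0.05 s, during which the arm holds its last target. There are 200 camera calls.

## Working session

There is one attempt and no reset: what is moved stays moved. The work goes in short steps, Python scripts to look and compute and a tool call to move; the robot and the scene stay as the last step left them, time stands still between calls to the robot, and variables do not carry over. Pictures are saved under pics/ and viewed, at most 10 in all, crops included, and the job is handed in when it is done.

Besides the shell and the picture viewer there is one more tool, called after ">>>" in YAML: its name, and indented under it one key for each argument. play_rows: Moves the arm, as the interface text tells. Its arguments: {"type":"object","properties":{"steps":{"type":"array","items":{"type":"array","items":{"type":"array","items":{"type":"number"}}}},"gripper":{"type":"number"},"squeeze":{"type":"number"}},"required":["steps"]}

```bash
mkdir -p pics; ls
python3 - <<'E'
from workcell import bot
import cv2
o=bot.get_obs();print(o)
for n in("side","top"):
    c=bot.camera(n);cv2.imwrite(f"pics/{n}0.png",c["img"]);print({k:v for k,v in c.items() if k!="img"})
E
```

```text
pics
{'time': 0.0, 'q': array([ 7.51723152e+01,  5.00977606e+00,  1.00331885e+01,  9.50988074e+01,
       -7.55471060e-04,  9.00006570e+01]), 'qd': array([-0.01516015,  0.01478585, -0.04888924,  0.09227408, -0.01694465,
        0.09729218]), 'joint_efforts': array([-4.68901038e-03, -5.20394468e+01,  4.64800429e+01,  1.61675632e-02,
       -8.53669280e-05, -1.21850204e-05]), 'ee_pos': array([0.14068793, 0.5314266 , 0.20548446]), 'tcp_rot': array([-1.79924605e+02,  7.56334913e-04,  1.65171659e+02]), 'wrist_force': array([0.8335759 , 0.33162437, 0.41581525]), 'torque': array([ 0.01629586, -0.0064123 ,  0.01543046]), 'grasp_force': 0.0, 'opening': 0.08553894078410823}
{'vfov': 55.61671325557769, 'cx': 320.3795605731598, 'cy': 200.7007719253406, 'D': array([0.00776655, 0.        , 0.        , 0.        , 0.        ]), 'xyz': array([0.28028451, 0.46524146, 0.92295161]), 'attitude': array([-141.75195752,   -0.39871996, -151.51088379])}
{'vfov': 54.07088893857019, 'cx': 315.70012730812203, 'cy': 192.78008496088776, 'D': array([-0.00546454,  0.        ,  0.        ,  0.        ,  0.        ]), 'xyz': array([ 0.47396449, -0.06533243,  1.38555468]), 'attitude': array([-174.21188972,   -0.25721519,  -91.19521457])}
```

View pics/side0.png

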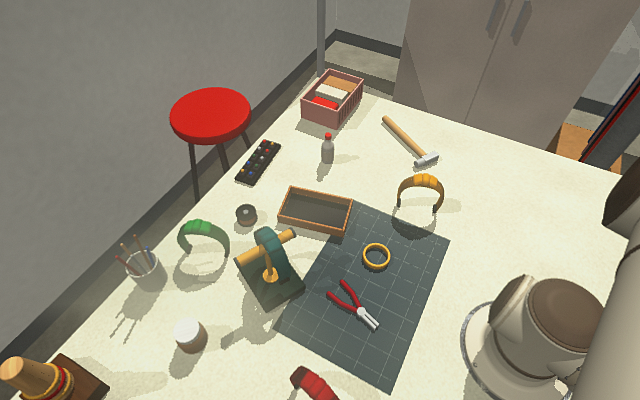

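View pics/top0.png

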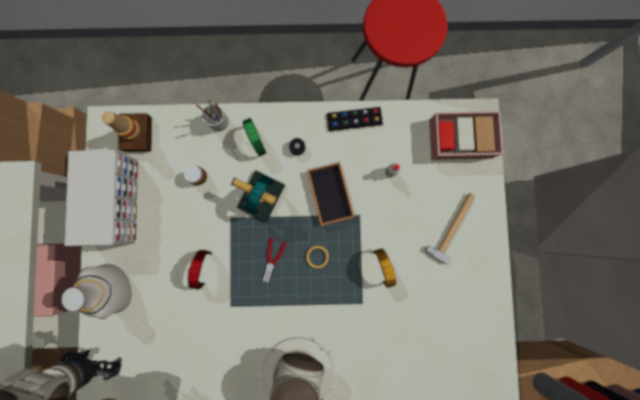

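Seen: the candidates for teal are the headband on the bar (side 272,245; top 262,188), the green decoy standing on the bench (side 203,235; top 253,138), and the darker stone base (top 262,200). I choose the one on the bar. Ruby is at side 315,383 and top 200,268; it could be confused with the red stool, the red box item and the plier handles. Mustard is at top 385,268, and the tray at top 331,194.

```bash
cat > h.py <<'E'
import numpy as np, cv2
from scipy.spatial.transform import Rotation as R
def K(c):
    f=c["img"].shape[0]/2/np.tan(np.radians(c["vfov"]/2)); return np.array([[f,0,c["cx"]],[0,f,c["cy"]],[0,0,1]])
def rot(c): return R.from_euler("xyz",c["attitude"],degrees=True).as_matrix()
def rays(c,px):
    p=cv2.undistortPoints(np.array(px,float).reshape(-1,1,2),K(c),c["D"]).reshape(-1,2)
    return np.c_[p,np.ones(len(p))]@rot(c).T
def plane(c,px,z):
    d=rays(c,px); return c["xyz"]+d*((z-c["xyz"][2])/d[:,2])[:,None]
def proj(c,P):
    Rc=rot(c).T; return cv2.projectPoints(np.array(P,float).reshape(-1,1,3),cv2.Rodrigues(Rc)[0],-Rc@c["xyz"],K(c),c["D"])[0].reshape(-1,2)
def tri(c1,p1,c2,p2):
    A=np.zeros((3,3));b=np.zeros(3);L=[]
    for c,p in((c1,p1),(c2,p2)):
        d=rays(c,[p])[0];d/=np.linalg.norm(d);M=np.eye(3)-np.outer(d,d);A+=M;b+=M@c["xyz"]
    return np.linalg.solve(A,b)
def mask(img,lo,hi,roi):
    m=cv2.inRange(cv2.cvtColor(img,cv2.COLOR_BGR2HSV),lo,hi);x0,y0,x1,y1=roi
    o=np.zeros_like(m);o[y0:y1,x0:x1]=m[y0:y1,x0:x1];return o
E
python3 - <<'E'
from workcell import bot
from h import *
import pickle
C={n:bot.camera(n) for n in("side","top")};pickle.dump(C,open("C.pkl","wb"))
def crop(n,x,y,w,h):return cv2.resize(C[n]["img"][y:y+h,x:x+w],(400,300),interpolation=cv2.INTER_CUBIC)
m=np.vstack([np.hstack([crop("side",220,210,100,75),crop("top",220,165,80,60)]),np.hstack([crop("top",170,240,80,60),crop("top",292,154,80,75)[:, :]])])
cv2.imwrite("pics/m1.png",m)
for n,P in(("side",[.5,.1,0]),("top",[.5,.1,0])):print(n,proj(C[n],[P]))
print(plane(C["top"],[[262,188],[200,268],[331,194],[385,268]],.1).round(3))
E
```

```text
side [[310.66236021 291.62237762]]
top [[266.84190373 226.05791886]]
[[ 0.624  0.103  0.1  ]
 [ 0.367  0.305  0.1  ]
 [ 0.599 -0.124  0.1  ]
 [ 0.355 -0.293  0.1  ]]
```

View pics/m1.png

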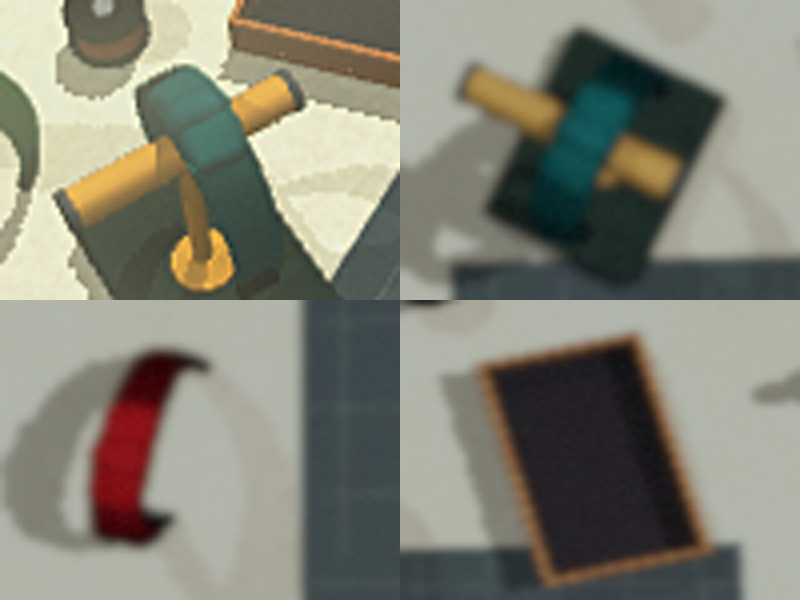

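The crop confirms the choice: dark teal knot on the brass bar, at side (267,242) and top (258,191). The bar's ends are at top (233,181) and (276,199). The tray rim is at top (309,171), (339,163), (354,216) and (322,225). The ruby's arch is at top (195,268).

Run:
```python
from h import *
import pickle
C=pickle.load(open("C.pkl","rb"));s,t=C["side"],C["top"]
f=lambda c,a,z:plane(c,a,z).round(4).tolist()
# bar ends
be_t=[[233.4,181],[276,199.4]];be_s=[[237,262.5],[293.7,232]]
for a,b in zip(be_t,be_s):print("bar end tri",tri(t,a,s,b).round(4))
e=plane(t,be_t,.162);print("bar top z.162",e.round(4),"mid",e.mean(0),"yaw",np.degrees(np.arctan2(*(e[0]-e[1])[[1,0]])), np.linalg.norm(e[0]-e[1]))
e=plane(s,be_s,.162);print("bar side z.162",e.round(4),"mid",e.mean(0),"yaw",np.degrees(np.arctan2(*(e[0]-e[1])[[1,0]])), np.linalg.norm(e[0]-e[1]))
# post base centre in side view
print("postbase side",f(s,[[220+203/4,210+262/4]],.03))
print("teal tri",tri(t,[258,191],s,[220+190/4,210+130/4]).round(4))
# masks
def rep(name,c,m,z):
    n,l,st,ct=cv2.connectedComponentsWithStats(m);i=1+st[1:,4].argmax();ys,xs=np.where(l==i)
    W=plane(c,np.c_[xs,ys],z)[:,:2].astype(np.float32);r=cv2.minAreaRect(W);print(name,st[i],"cen",ct[i].round(1),"mean",W.mean(0).round(4),"rect",np.round(r[0],4),np.round(r[1],4),round(r[2],2))
for v in(70,100): rep("teal top v%d"%v,t,mask(t["img"],(80,90,v),(100,255,255),(240,165,290,220)),.199)
for v in(60,110): rep("ruby top v%d"%v,t,mask(t["img"],(0,120,v),(8,255,255),(180,245,220,295))|mask(t["img"],(172,120,v),(180,255,255),(180,245,220,295)),.136)
rep("tray wood",t,mask(t["img"],(3,60,80),(20,255,255),(295,155,365,230)),.035)
rep("mustard",t,mask(t["img"],(10,120,110),(30,255,255),(355,240,400,290)),.136)
m=mask(s["img"],(0,120,90),(8,255,255),(280,355,350,400))|mask(s["img"],(172,120,90),(180,255,255),(280,355,350,400));rep("ruby side",s,m,.13)
```

```text
bar end tri [0.64   0.1839 0.1659]
bar end tri [0.5766 0.0501 0.1593]
bar top z.162 [[0.6404 0.1846 0.162 ]
 [0.5796 0.0513 0.162 ]] mid [0.60996259 0.11796796 0.162     ] yaw 65.47931715962112 0.14652333150756888
bar side z.162 [[0.642  0.1825 0.162 ]
 [0.5722 0.0503 0.162 ]] mid [0.60713448 0.11641202 0.162     ] yaw 62.17022269976684 0.1495172695536236
postbase side [[0.6056, 0.1225, 0.03]]
teal tri [0.6076 0.1073 0.1674]
teal top v70 [250 182  16  20 185] cen [257.3 191.3] mean [0.6023 0.1042] rect [0.6026 0.1055] [0.0328 0.0598] 57.52Traceback (most recent call last):
  File "<stdin>", line 17, in <module>
  File "<stdin>", line 15, in rep
ValueError: attempt to get argmax of an empty sequence
```

Run:
```python
from h import *
import pickle
C=pickle.load(open("C.pkl","rb"));s,t=C["side"],C["top"]
def rep(name,c,m,z):
    n,l,st,ct=cv2.connectedComponentsWithStats(m)
    if n<2: print(name,"none");return
    i=1+st[1:,4].argmax();ys,xs=np.where(l==i)
    W=plane(c,np.c_[xs,ys],z)[:,:2].astype(np.float32);r=cv2.minAreaRect(W);print(name,st[i],"cen",ct[i].round(1),"mean",W.mean(0).round(4),"rect",np.round(r[0],4),np.round(r[1],4),round(r[2],2));return W
red=lambda c,v,roi:mask(c["img"],(0,120,v),(8,255,255),roi)|mask(c["img"],(168,120,v),(180,255,255),roi)
print(cv2.cvtColor(t["img"],cv2.COLOR_BGR2HSV)[266:270,192:198].tolist()[0])
for v in(25,60,90): rep("ruby top v%d"%v,t,red(t,v,(180,245,220,295)),.13)
rep("ruby side",s,red(s,90,(280,355,350,400)),.13)
rep("tray wood",t,mask(t["img"],(3,60,60),(20,255,255),(295,155,365,230)),.035)
rep("mustard",t,mask(t["img"],(10,120,80),(30,255,255),(355,240,400,290)),.13)
rep("bar L",t,mask(t["img"],(10,100,80),(30,255,255),(225,170,252,196)),.17)
rep("bar R",t,mask(t["img"],(10,100,80),(30,255,255),(260,190,280,204)),.17)
rep("base",t,mask(t["img"],(60,60,10),(90,255,60),(230,165,292,225)),.022)
for v in (50,90,120): rep("teal v%d"%v,t,mask(t["img"],(80,90,v),(100,255,255),(240,165,290,220)),.19)
# ruby feet px (top crop): 
F=[[170+208/5,240+68/5],[170+172/5,240+219/5]];print("feet",plane(t,F,.008).round(4))
A=[[170+175/5,240+52/5],[170+100/5,240+235/5]];
print("spool,jar,glue",plane(t,[[297,146],[196,176],[392,170]],.05).round(3), "green",plane(t,[[253,138]],.12).round(3))
```

```text
[[179, 212, 137], [178, 220, 139], [179, 219, 140], [178, 226, 141], [179, 222, 141], [179, 221, 141]]
ruby top v25 [188 251  19  37 355] cen [195.5 269.7] mean [0.3652 0.3105] rect [0.3682 0.3083] [0.0451 0.1143] 81.66
ruby top v60 [188 256  16  30 279] cen [194.6 270.8] mean [0.3615 0.3135] rect [0.363 0.314] [0.0354 0.0915] 78.14
ruby top v90 [188 260  14  23 218] cen [194.4 270.6] mean [0.3623 0.3142] rect [0.3621 0.3153] [0.0334 0.0685] 76.98
ruby side [300 368  39  32 661] cen [316.5 386.8] mean [0.3636 0.3161] rect [0.3605 0.3173] [0.0389 0.0849] 84.99
tray wood [307 162  48  64 567] cen [329.4 195.3] mean [ 0.6012 -0.1215] rect [ 0.6073 -0.1234] [0.2    0.1237] 13.04
mustard [378 252  18  34 299] cen [387.1 269.2] mean [ 0.3538 -0.2942] rect [ 0.3576 -0.2945] [0.1012 0.0358] 13.56
bar L [233 179  19  14 140] cen [242.6 185.3] mean [0.6251 0.1544] rect [0.6252 0.1565] [0.0596 0.0276] 70.39
bar R [260 192  16  12 128] cen [267.8 197.9] mean [0.584  0.0759] rect [0.5825 0.0762] [0.0433 0.0329] 67.01
base [239 194  33  27 344] cen [256.5 208.5] mean [0.5611 0.1329] rect [0.5659 0.1359] [0.1131 0.0583] 60.31
teal v50 [248 181  19  24 255] cen [256.9 191.7] mean [0.602  0.1068] rect [0.6011 0.1066] [0.0387 0.0711] 63.16
teal v90 [256 191   4   3   8] cen [257.5 192. ] mean [0.6011 0.1051] rect [0.6011 0.1051] [0.0111 0.0041] 62.31
teal v120 none
feet [[0.4084 0.2918 0.008 ]
 [0.3057 0.316  0.008 ]]
spool,jar,glue [[ 0.773 -0.013  0.05 ]
 [ 0.676  0.336  0.05 ]
 [ 0.683 -0.339  0.05 ]] green [[0.787 0.129 0.12 ]]
```

>>> play_rows:
  steps:
    - [[0,0,-0.014,0.041],[0,0,-0.014,0.041],[0,0,-0.014,0.041],[0,0,-0.014,0.041],[0,0,-0.014,0.041]]
  gripper: 0.085

```text
time: 0.62
ee_pos: [0.1407, 0.5316, 0.2767]
tcp_rot: [-180.0, 0.0, 153.3]
wrist_force: [-0.5, 0.3, -0.4]
opening: 0.0855
grasp_force: 0.0
```

```bash
cat > go.py <<'E'
import sys
from workcell import bot
from h import *
def go(x,y,z,ydir):
    o=bot.get_obs();Rt=R.from_euler("xyz",o["tcp_rot"],degrees=True).as_matrix()
    d=Rt.T@(np.array([x,y,z])-o["ee_pos"]);yt=np.degrees(np.arctan2(Rt[1,1],Rt[0,1]))
    turn=-np.radians((ydir-yt+90)%180-90)
    print("t",round(o["time"],2),"pos",o["ee_pos"].round(4),"rpy",o["tcp_rot"].round(2),"q",o["q"].round(0),"open",round(o["opening"],4),"ydir",round(yt,1),"tool d",d.round(4),"rows",round(np.abs(d).max()/.04,1),"turn",round(turn,3))
if __name__=="__main__": go(*map(float,sys.argv[1:]))
E
python3 go.py 0.602 0.106 0.27 63.5
```

```text
t 0.62 pos [0.1407 0.5316 0.2767] rpy [-1.7998e+02  1.0000e-02  1.5331e+02] q [ 75.   7.  21. 103.  -0. 102.] open 0.0855 ydir 63.3 tool d [-0.6033 -0.173   0.0068] rows 15.1 turn -0.003
```

>>> play_rows:
  steps:
    - [[-0.03,-0.0086,0,0],[-0.03,-0.0086,0,0],[-0.03,-0.0086,0,0],[-0.03,-0.0086,0,0],[-0.03,-0.0086,0,0]]

```text
time: 1.03
ee_pos: [0.2564, 0.425, 0.276]
tcp_rot: [-180.0, 0.0, 153.5]
wrist_force: [-0.2, 0.6, 0.2]
opening: 0.0848
grasp_force: 0.0
```

>>> play_rows:
  steps:
    - [[-0.03,-0.0086,0,0],[-0.03,-0.0086,0,0],[-0.03,-0.0086,0,0],[-0.03,-0.0086,0,0],[-0.03,-0.0086,0,0]]

```text
time: 1.45
ee_pos: [0.3715, 0.3193, 0.2762]
tcp_rot: [180.0, 0.0, 153.4]
wrist_force: [0.4, 0.9, -0.2]
opening: 0.0849
grasp_force: 0.0
```

>>> play_rows:
  steps:
    - [[-0.03,-0.0086,0,0],[-0.03,-0.0086,0,0],[-0.03,-0.0086,0,0],[-0.03,-0.0086,0,0],[-0.03,-0.0086,0,0]]

```text
time: 1.87
ee_pos: [0.4865, 0.2137, 0.2761]
tcp_rot: [-180.0, -0.0, 153.4]
wrist_force: [-0.5, 0.9, 0.4]
opening: 0.0851
grasp_force: 0.0
```

>>> play_rows:
  steps:
    - [[-0.03,-0.0086,0,0],[-0.03,-0.0086,0,0],[-0.03,-0.0086,0,0],[-0.03,-0.0086,0,0],[0,0,0,0]]

```text
time: 2.28
ee_pos: [0.5803, 0.1271, 0.2743]
tcp_rot: [-179.9, -0.0, 153.2]
wrist_force: [0.4, 0.6, -0.4]
opening: 0.085
grasp_force: 0.0
```

Run:
```python
from workcell import bot
from h import *
from go import go
go(.602,.106,.182,63.5)
s=bot.camera("side");im=s["img"]
cv2.imwrite("pics/s2.png",cv2.resize(im[150:320,190:360],None,fx=3.5,fy=3.5,interpolation=cv2.INTER_CUBIC))
u=np.array([.446,.895,0]);k=np.array([.602,.106,.189])
print(proj(s,[k,k+.02*u,k-.02*u]).round(1))
```

```text
t 2.28 pos [0.5803 0.1271 0.2743] rpy [-1.7989e+02 -3.0000e-02  1.5323e+02] q [ 12.  14.  28. 104.  -0.  39.] open 0.085 ydir 63.2 tool d [-0.029  -0.0089  0.0923] rows 2.3 turn -0.005
[[269.4 238.1]
 [261.7 242.4]
 [276.9 233.9]]
```

View pics/s2.png

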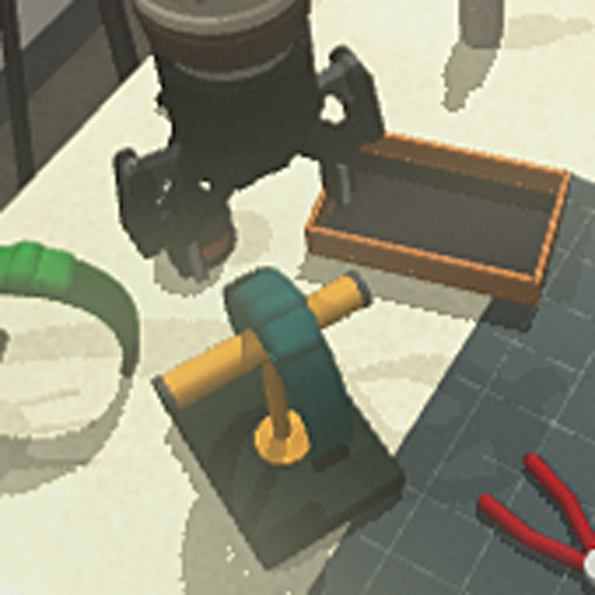

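The side view is clear: gripper open above and behind the bar, teal knot centred around crop (280,310), matching the predicted (278,308). Shifting over and going down.

>>> play_rows:
  steps:
    - [[-0.0145,-0.0045,0.002,0],[-0.0145,-0.0045,0.002,0],[0,0,0.01,0],[0,0,0.01,0],[0,0,0.01,0]]

```text
time: 2.75
ee_pos: [0.5998, 0.1093, 0.2416]
tcp_rot: [180.0, 0.0, 153.4]
wrist_force: [-1.3, 0.5, -0.8]
opening: 0.0847
grasp_force: 0.0
```

Run:
```python
from workcell import bot
from h import *
from go import go
go(.602,.106,.182,63.5)
t=bot.camera("top");s=bot.camera("side")
a=cv2.resize(s["img"][190:290,220:320],(600,600),interpolation=cv2.INTER_CUBIC)
cv2.imwrite("pics/s3.png",a)
```

```text
t 2.75 pos [0.5998 0.1093 0.2416] rpy [1.8000e+02 1.0000e-02 1.5344e+02] q [ 10.  15.  25. 100.  -0.  37.] open 0.0847 ydir 63.4 tool d [-0.0034 -0.0019  0.0596] rows 1.5 turn -0.001
```

View pics/s3.png

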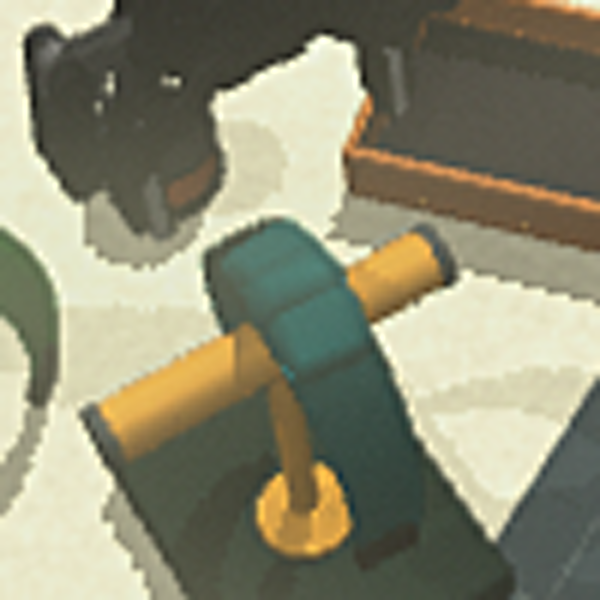

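The fingers straddle the knot along the bar, at crop (160,200) and (400,70), with the knot below near (290,300). Going down to grip height.

>>> play_rows:
  steps:
    - [[-0.0015,-0.001,0.014,0],[-0.0015,-0.001,0.014,0],[0,0,0.012,0],[0,0,0.01,0],[0,0,0.006,0]]

```text
time: 3.27
ee_pos: [0.601, 0.1064, 0.1854]
tcp_rot: [-180.0, -0.0, 153.4]
wrist_force: [-0.2, -1.1, 0.8]
opening: 0.085
grasp_force: 0.0
```

>>> play_rows:
  steps:
    - [[0,0,0.002,0],[0,0,0.001,0],[0,0,0,0],[0,0,0,0],[0,0,0,0]]
  gripper: 0.06
  squeeze: 20

```text
time: 3.68
ee_pos: [0.6014, 0.1065, 0.1839]
tcp_rot: [180.0, 0.0, 153.4]
wrist_force: [0.7, -0.3, -0.8]
opening: 0.0602
grasp_force: 0.0
```

>>> play_rows:
  steps:
    - [[0,0,0,0],[0,0,0,0],[0,0,0,0],[0,0,0,0],[0,0,0,0]]
  gripper: 0.03
  squeeze: 25

```text
time: 4.1
ee_pos: [0.6012, 0.1064, 0.1832]
tcp_rot: [180.0, -0.0, 153.4]
wrist_force: [0.4, -0.1, 0.0]
opening: 0.0301
grasp_force: 0.0
```

Run:
```python
from workcell import bot
from h import *
from go import go
go(.602,.106,.182,63.5);o=bot.get_obs();print(o["wrist_force"],o["grasp_force"])
s=bot.camera("side")
cv2.imwrite("pics/s4.png",cv2.resize(s["img"][180:300,210:330],(600,600),interpolation=cv2.INTER_CUBIC))
```

```text
t 4.1 pos [0.6012 0.1064 0.1832] rpy [180.    -0.   153.43] q [10. 13. 17. 94.  0. 37.] open 0.0301 ydir 63.4 tool d [-0.0009  0.      0.0012] rows 0.0 turn -0.001
[ 0.36942563 -0.05924587  0.03587278] 0.0
```

View pics/s4.png

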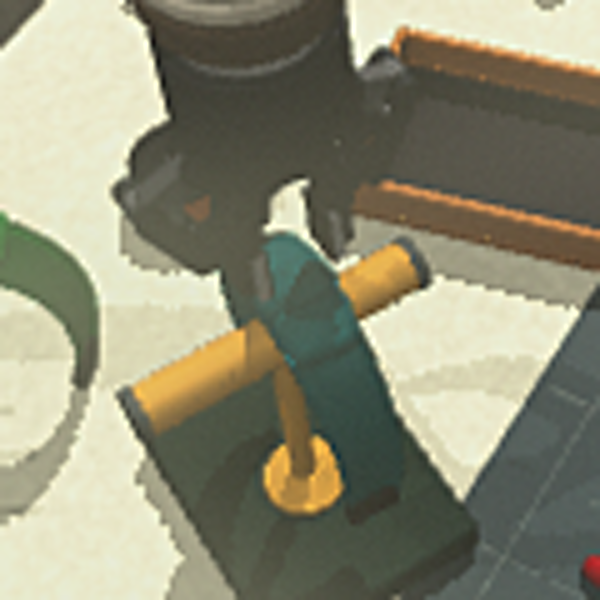

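Run:
```python
from workcell import bot
from h import *
import pickle
C=pickle.load(open("C.pkl","rb"));s,t=C["side"],C["top"]
u=np.array([.447,.894,0]);v=np.array([.894,-.447,0]);B=np.array([.607,.118,0])
def al(P): return [((p-B)@v*1e3).round(1).item() for p in P],[((p-B)@u*1e3).round(1).item() for p in P]
def sh(n,c,px,z): P=plane(c,px,z);print(n,z,P[:,:2].round(4).tolist(),"across,along mm",al(P))
T=[[262.4,238],[277,230]]
for z in(.18,.19,.2): sh("tips",s,T,z)
g=lambda L:[[220+a/6,190+b/6] for a,b in L]
K4=g([(210,250),(275,215),(285,375),(370,335),(245,270),(310,240),(280,320),(350,275)])
sh("knot corners side",s,K4,.199)
tp=lambda L:[[220+(a-400)/5,165+b/5] for a,b in L]
sh("teal top far edge/near edge band ends",t,tp([(650,90),(560,235)]),.05)
sh("teal knot top corners",t,tp([(575,80),(640,95),(543,165),(607,190)]),.199)
print(proj(s,[[.6012,.1064,.1832]]),proj(s,[[.6012,.1064,.191]]))
c=bot.camera("top");cv2.imwrite("pics/t5.png",np.vstack([cv2.resize(c["img"][165:225,220:300],(800,600),interpolation=cv2.INTER_CUBIC)]))
```

```text
tips 0.18 [[0.6202, 0.1091], [0.6026, 0.0742]] across,along mm ([15.8, 15.7], [-2.0, -41.2])
tips 0.19 [[0.6156, 0.1139], [0.5983, 0.0794]] across,along mm ([9.5, 9.4], [0.2, -38.4])
tips 0.2 [[0.611, 0.1187], [0.5939, 0.0847]] across,along mm ([3.3, 3.2], [2.4, -35.6])
knot corners side 0.199 [[0.6358, 0.1121], [0.6231, 0.0868], [0.5807, 0.1441], [0.5625, 0.1148], [0.6191, 0.1132], [0.605, 0.09], [0.5953, 0.1254], [0.5832, 0.0961]] across,along mm ([28.4, 28.4, -35.2, -38.3, 12.9, 10.8, -13.8, -11.5], [7.6, -20.7, 11.6, -22.7, 1.1, -25.9, 1.4, -30.2])
teal top far edge/near edge band ends 0.05 [[0.6461, 0.082], [0.5478, 0.1442]] across,along mm ([51.1, -64.6], [-14.7, -3.1])
teal knot top corners 0.199 [[0.634, 0.1112], [0.624, 0.0717], [0.5823, 0.1309], [0.5663, 0.0922]] across,along mm ([27.2, 35.9, -27.8, -24.8], [6.0, -33.8, 0.5, -41.3])
[[269.81287537 239.73210522]] [[269.47857888 237.88939218]]
```

Run:
```python
from h import *
import pickle
C=pickle.load(open("C.pkl","rb"));s,t=C["side"],C["top"]
for n,a,b,tcp in(("open",[246.7,229.2],[286.7,208.3],[.5998,.1093,.2416]),("30mm",[262.8,240],[277,231],[.6012,.1064,.1832])):
    for z in np.arange(tcp[2]-.01,tcp[2]+.04,.01):
        P=plane(s,[a,b],z);print(n,round(z,3),(P.mean(0)-tcp)[:2].round(4),np.linalg.norm(P[0]-P[1]).round(4))
```

```text
open 0.232 [ 0.0163 -0.0234] 0.1022
open 0.242 [ 0.0115 -0.0179] 0.1007
open 0.252 [ 0.0066 -0.0124] 0.0992
open 0.262 [ 0.0018 -0.0069] 0.0977
open 0.272 [-0.0031 -0.0015] 0.0962
open 0.282 [-0.008  0.004] 0.0948
30mm 0.173 [ 0.0105 -0.0149] 0.0401
30mm 0.183 [ 0.0061 -0.0099] 0.0396
30mm 0.193 [ 0.0017 -0.005 ] 0.039
30mm 0.203 [-0.0028  0.    ] 0.0385
30mm 0.213 [-0.0072  0.005 ] 0.038
30mm 0.223 [-0.0116  0.01  ] 0.0374
```

The fingers closed to 30 mm without force, and by the side view their tips are still about at knot-top height (~0.200). So I open, go lower carefully and close again.

>>> play_rows:
  steps:
    - [[0,0,0,0],[0,0,0,0],[0,0,0,0],[0,0,0,0],[0,0,0,0]]
  gripper: 0.065

```text
time: 4.62
ee_pos: [0.6011, 0.1064, 0.1832]
tcp_rot: [180.0, -0.0, 153.4]
wrist_force: [0.1, 0.4, -0.6]
opening: 0.0649
grasp_force: 0.0
```

>>> play_rows:
  steps:
    - [[0,0,0.002,0],[0,0,0.002,0],[0,0,0.002,0],[0,0,0.001,0],[0,0,0,0]]

```text
time: 5.03
ee_pos: [0.601, 0.1064, 0.1757]
tcp_rot: [-180.0, -0.0, 153.4]
wrist_force: [0.1, 0.3, -0.4]
opening: 0.0647
grasp_force: 0.0
```

>>> play_rows:
  steps:
    - [[0,0,0,0],[0,0,0,0],[0,0,0,0],[0,0,0,0],[0,0,0,0]]
  gripper: 0.03

```text
time: 5.45
ee_pos: [0.6012, 0.1064, 0.1763]
tcp_rot: [180.0, 0.0, 153.4]
wrist_force: [0.4, -0.5, 0.5]
opening: 0.0302
grasp_force: 0.0
```

Run:
```python
from workcell import bot
from h import *
s=bot.camera("side");t=bot.camera("top")
a=cv2.resize(s["img"][205:280,230:305],(480,480),interpolation=cv2.INTER_CUBIC)
b=cv2.resize(t["img"][165:225,230:290],(320,320),interpolation=cv2.INTER_CUBIC)
cv2.imwrite("pics/s7.png",np.hstack([a,np.vstack([b,np.zeros((160,320,3),np.uint8)])]))
# bar top line points and knot reference
u=np.array([.447,.894,0]);B=np.array([.607,.118,.162])
print(((proj(s,[B+.075*u,B-.075*u,[.6012,.1064,.189],[.6012,.1064,.201]])-[230,205])*6.4).round())
```

```text
[[ 44. 375.]
 [404. 173.]
 [253. 214.]
 [250. 195.]]
```

View pics/s7.png

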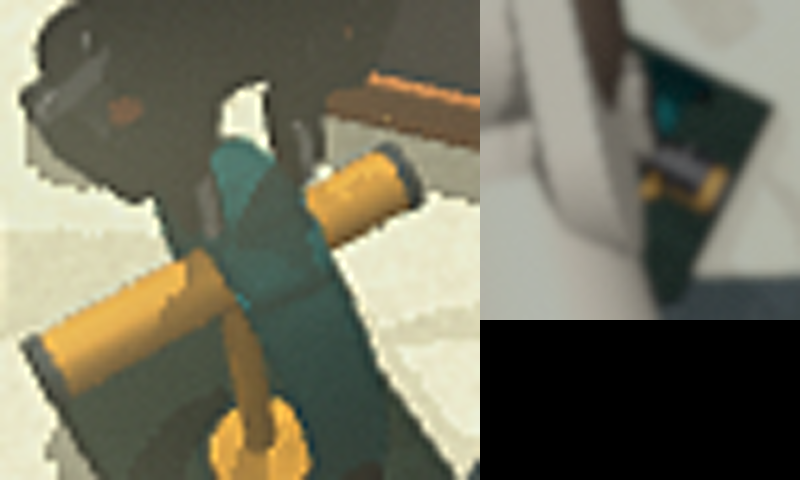

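The tips at crop (212,238) and (310,180) still look about at the upper edge of the knot, with teal between them and no contact. I'll go 8 mm lower in small steps, watching the force.

>>> play_rows:
  steps:
    - [[0,0,0,0],[0,0,0,0],[0,0,0,0],[0,0,0,0],[0,0,0,0]]
  gripper: 0.065

```text
time: 5.97
ee_pos: [0.6012, 0.1064, 0.1762]
tcp_rot: [180.0, 0.0, 153.4]
wrist_force: [0.2, -0.2, 0.2]
opening: 0.0648
grasp_force: 0.0
```

>>> play_rows:
  steps:
    - [[0,0,0.002,0],[0,0,0.001,0],[0,0,0.001,0],[0,0,0,0],[0,0,0,0]]

```text
time: 6.38
ee_pos: [0.6011, 0.1064, 0.1721]
tcp_rot: [-180.0, -0.0, 153.4]
wrist_force: [0.3, -0.3, -1.0]
opening: 0.0649
grasp_force: 0.0
```

>>> play_rows:
  steps:
    - [[0,0,0.002,0],[0,0,0.001,0],[0,0,0.001,0],[0,0,0,0],[0,0,0,0]]

```text
time: 6.8
ee_pos: [0.6011, 0.1064, 0.1681]
tcp_rot: [-180.0, -0.0, 153.4]
wrist_force: [-0.5, -0.0, -1.1]
opening: 0.065
grasp_force: 0.0
```

>>> play_rows:
  steps:
    - [[0,0,0,0],[0,0,0,0],[0,0,0,0],[0,0,0,0],[0,0,0,0]]
  gripper: 0.036

```text
time: 7.22
ee_pos: [0.6012, 0.1063, 0.1684]
tcp_rot: [180.0, 0.0, 153.4]
wrist_force: [-0.1, -0.3, 3.3]
opening: 0.0392
grasp_force: 25.1
```

Contact now: opening 39 mm, 25 N. The grip may be shallow, so I re-grip 5 mm lower (the tips should still clear the bar).

>>> play_rows:
  steps:
    - [[0,0,0,0],[0,0,0,0],[0,0,0.001,0],[0,0,0.002,0],[0,0,0.002,0]]
  gripper: 0.055

```text
time: 7.63
ee_pos: [0.6011, 0.1064, 0.1629]
tcp_rot: [-180.0, -0.0, 153.4]
wrist_force: [0.7, -1.1, 0.6]
opening: 0.055
grasp_force: 0.0
```

>>> play_rows:
  steps:
    - [[0,0,0,0],[0,0,0,0],[0,0,0,0],[0,0,0,0],[0,0,0,0]]
  gripper: 0.03
  squeeze: 30

```text
time: 8.05
ee_pos: [0.6011, 0.1064, 0.1631]
tcp_rot: [-180.0, -0.0, 153.4]
wrist_force: [0.1, -0.3, -1.1]
opening: 0.0396
grasp_force: 29.9
```

Run:
```python
from workcell import bot
from h import *
from go import go
import pickle
go(.602,.106,.28,63.5);o=bot.get_obs();print(o["wrist_force"],o["grasp_force"])
s=bot.camera("side");pickle.dump(s,open("sg.pkl","wb"))
cv2.imwrite("pics/s8.png",cv2.resize(s["img"][205:280,230:305],(600,600),interpolation=cv2.INTER_CUBIC))
```

```text
t 8.05 pos [0.6011 0.1064 0.1631] rpy [-1.7999e+02 -1.0000e-02  1.5343e+02] q [10. 13. 14. 91.  0. 37.] open 0.0396 ydir 63.4 tool d [-0.001   0.     -0.1169] rows 2.9 turn -0.001
[ 0.0846364  -0.27254278 -1.1104578 ] 29.91069495677948
```

View pics/s8.png

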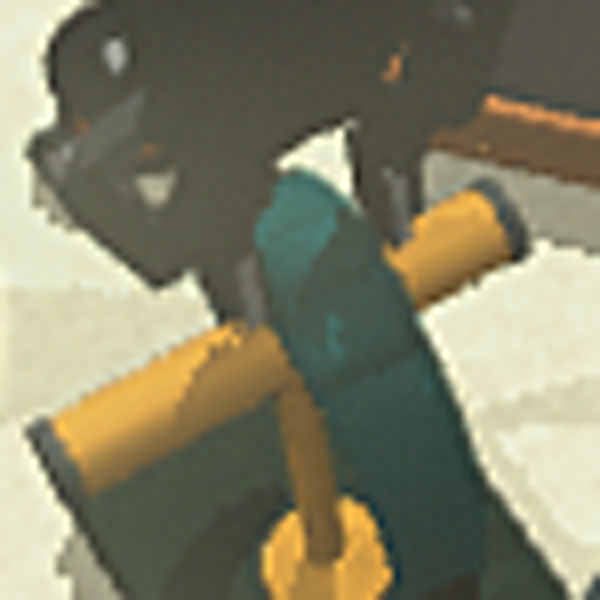

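The grip is good: tips just above the bar at crop (250,325) and (400,235), with the knot between the pads. Lifting.

>>> play_rows:
  steps:
    - [[0,0,-0.003,0],[0,0,-0.006,0],[0,0,-0.01,0],[0,0,-0.014,0],[0,0,-0.014,0]]

```text
time: 8.52
ee_pos: [0.6011, 0.1064, 0.2116]
tcp_rot: [180.0, 0.0, 153.4]
wrist_force: [0.2, -0.2, -0.6]
opening: 0.0394
grasp_force: 30.0
```

>>> play_rows:
  steps:
    - [[0,0,-0.02,0],[0,0,-0.02,0],[0,0,-0.02,0],[0,0,-0.02,0],[0,0,-0.016,0]]

```text
time: 8.93
ee_pos: [0.601, 0.1064, 0.309]
tcp_rot: [179.9, 0.1, 153.4]
wrist_force: [0.1, 1.1, 0.1]
opening: 0.0392
grasp_force: 30.0
```

Run:
```python
from workcell import bot
from h import *
from go import go
import pickle
C=pickle.load(open("C.pkl","rb"));t=C["top"]
s=bot.camera("side")
# tray outer rim corners from old top view + rim mask lines, at z=.035
q=np.array([[485,367],[637,337],[710,550],[548,583]],float);px=np.c_[(q[:,0]-400)/5+292,(q[:,1]-300)/4+154]
P=plane(t,px,.035);c=P.mean(0);print("tray top corners",P[:,:2].round(4).tolist(),c.round(4))
for i,j in((0,3),(1,2),(1,0),(2,3)):
    d=P[i]-P[j];print(i,j,np.linalg.norm(d).round(4),np.degrees(np.arctan2(d[1],d[0])).round(1))
# side view check from s2 crop (full at 190,150 scale3.5): rim corners
w=np.array([[312,222],[378,137],[567,175],[540,285]],float)/3.5+[190,150];Q=plane(s,w,.035);print("side",Q[:,:2].round(4).tolist(),Q.mean(0).round(4))
go(c[0],c[1],.31,c[2])
cv2.imwrite("pics/s9.png",s["img"])
```

```text
tray top corners [[0.6883, -0.0525], [0.7126, -0.1591], [0.5259, -0.2044], [0.4999, -0.0922]] [ 0.6067 -0.1271  0.035 ]
0 3 0.1925 11.9
1 2 0.1921 13.6
1 0 0.1094 -77.1
2 3 0.1152 -77.0
side [[0.6912, -0.0539], [0.6901, -0.1595], [0.5272, -0.2008], [0.4977, -0.0888]] [ 0.6015 -0.1257  0.035 ]
t 8.98 pos [0.6013 0.1064 0.3117] rpy [179.81   0.26 153.43] q [ 10.  18.  38. 109.   0.  37.] open 0.0394 ydir 63.4 tool d [-0.1093 -0.2064  0.0015] rows 5.2 turn 1.106
```

>>> play_rows:
  steps:
    - [[-0.007,-0.013,0,0],[-0.011,-0.021,0,0],[-0.011,-0.021,0,0],[-0.011,-0.021,0,0],[-0.011,-0.021,0,0]]

```text
time: 9.4
ee_pos: [0.603, -0.0048, 0.3055]
tcp_rot: [-180.0, -0.0, 153.4]
wrist_force: [0.5, -0.0, -0.5]
opening: 0.0394
grasp_force: 30.1
```

>>> play_rows:
  steps:
    - [[-0.011,-0.021,0,0],[-0.011,-0.021,0,0],[-0.011,-0.021,0,0],[-0.011,-0.021,0,0],[-0.011,-0.021,0,0]]

```text
time: 9.82
ee_pos: [0.6051, -0.1235, 0.3056]
tcp_rot: [-180.0, -0.0, 153.4]
wrist_force: [0.3, -0.4, -0.9]
opening: 0.0391
grasp_force: 30.1
```

>>> play_rows:
  steps:
    - [[0,0,0,-0.04],[0,0,0,-0.08],[0,0,0,-0.08],[0,0,0,-0.08],[0,0,0,-0.08]]

```text
time: 10.23
ee_pos: [0.6052, -0.1225, 0.3055]
tcp_rot: [-180.0, -0.1, 174.2]
wrist_force: [-0.1, -0.2, -1.0]
opening: 0.0394
grasp_force: 30.2
```

>>> play_rows:
  steps:
    - [[0,0,0,-0.08],[0,0,0,-0.08],[0,0,0,-0.08],[0,0,0,-0.06],[0,0,0,-0.03]]

```text
time: 10.65
ee_pos: [0.6052, -0.1224, 0.3055]
tcp_rot: [180.0, -0.0, -166.9]
wrist_force: [0.4, -0.3, -0.9]
opening: 0.0396
grasp_force: 30.2
```

```bash
python3 go.py .606 -.126 .108 103
```

```text
t 10.65 pos [ 0.6052 -0.1224  0.3055] rpy [ 1.7999e+02 -5.0000e-02 -1.6686e+02] q [-11.  19.  38. 109.  -0. -25.] open 0.0396 ydir 103.1 tool d [-1.000e-04 -3.800e-03  1.975e-01] rows 4.9 turn 0.003
```

>>> play_rows:
  steps:
    - [[0,-0.0035,0.015,0],[0,0,0.032,0],[0,0,0.032,0],[0,0,0.032,0],[0,0,0.02,0]]

```text
time: 11.07
ee_pos: [0.6047, -0.1255, 0.1708]
tcp_rot: [179.9, -0.2, -167.1]
wrist_force: [0.4, -0.0, -1.6]
opening: 0.0393
grasp_force: 30.2
```

>>> play_rows:
  steps:
    - [[0,0,0.015,0],[0,0,0.005,0],[0,0,0,0],[0,0,0,0],[0,0,0,0]]

```text
time: 11.48
ee_pos: [0.6068, -0.1254, 0.1566]
tcp_rot: [-180.0, 0.1, -167.0]
wrist_force: [-0.1, -0.5, -0.0]
opening: 0.0394
grasp_force: 30.2
```

Run:
```python
from workcell import bot
from h import *
from go import go
go(.606,-.126,.108,103)
s=bot.camera("side");t=bot.camera("top")
a=cv2.resize(s["img"][120:250,250:380],(480,480),interpolation=cv2.INTER_CUBIC)
b=cv2.resize(t["img"][150:230,290:370],(320,320),interpolation=cv2.INTER_CUBIC)
d=cv2.resize(t["img"][165:225,220:300],(320,160*3//2))[:160]
cv2.imwrite("pics/s10.png",np.hstack([a,np.vstack([b,d])]))
```

```text
t 11.48 pos [ 0.6068 -0.1254  0.1566] rpy [-1.7995e+02  1.0000e-01 -1.6705e+02] q [-12.  14.  15.  91.  -0. -25.] open 0.0394 ydir 103.0 tool d [ 0.001  -0.0003  0.0486] rows 1.2 turn -0.001
```

View pics/s10.png

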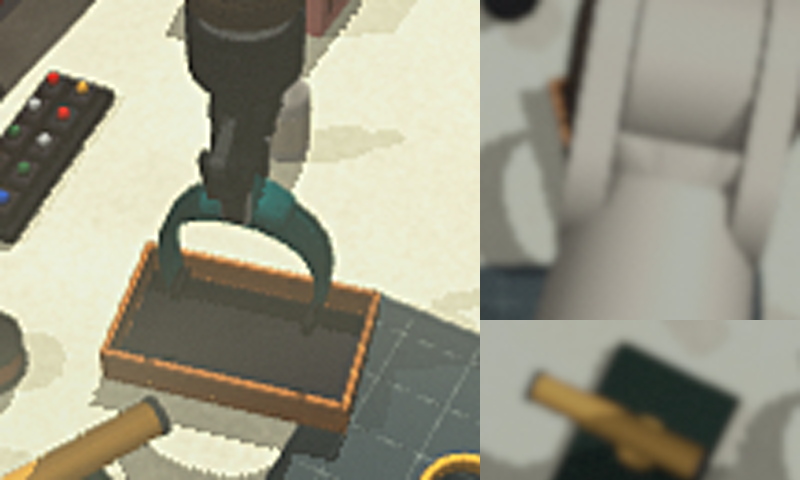

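The teal headband hangs level in the gripper above the tray, arch along the long side, feet at crop (180,285) and (310,330). Lowering.

>>> play_rows:
  steps:
    - [[0.001,0,0.01,0],[0,0,0.012,0],[0,0,0.01,0],[0,0,0.006,0],[0,0,0.003,0]]

```text
time: 12.0
ee_pos: [0.6046, -0.1251, 0.1121]
tcp_rot: [179.9, -0.1, -167.0]
wrist_force: [0.3, 0.3, -1.8]
opening: 0.0392
grasp_force: 30.2
```

>>> play_rows:
  steps:
    - [[0,0,0.002,0],[0,0,0.0015,0],[0,0,0.001,0],[0,0,0,0],[0,0,0,0]]

```text
time: 12.42
ee_pos: [0.6056, -0.1253, 0.1101]
tcp_rot: [-180.0, 0.0, -167.0]
wrist_force: [0.7, -0.2, -0.7]
opening: 0.0394
grasp_force: 30.2
```

>>> play_rows:
  steps:
    - [[0,0,0.001,0],[0,0,0.001,0],[0,0,0,0],[0,0,0,0],[0,0,0,0]]

```text
time: 12.83
ee_pos: [0.6054, -0.1253, 0.1077]
tcp_rot: [-180.0, 0.0, -167.0]
wrist_force: [0.8, 0.4, -0.8]
opening: 0.0398
grasp_force: 30.2
```

>>> play_rows:
  steps:
    - [[0,0,0.001,0],[0,0,0.001,0],[0,0,0,0],[0,0,0,0],[0,0,0,0]]

```text
time: 13.25
ee_pos: [0.6057, -0.1253, 0.1061]
tcp_rot: [-180.0, 0.1, -167.0]
wrist_force: [0.8, -0.2, 3.4]
opening: 0.0393
grasp_force: 30.7
```

>>> play_rows:
  steps:
    - [[0,0,0.001,0],[0,0,0,0],[0,0,0,0],[0,0,0,0],[0,0,0,0]]

```text
time: 13.67
ee_pos: [0.6062, -0.1251, 0.1059]
tcp_rot: [-180.0, 0.1, -167.0]
wrist_force: [2.8, 1.6, 7.7]
opening: 0.0395
grasp_force: 31.2
```

Contact at TCP z 0.106, as predicted (knot 26 mm above the TCP reading). Releasing.

>>> play_rows:
  steps:
    - [[0,0,-0.001,0],[0,0,0,0],[0,0,0,0],[0,0,0,0],[0,0,0,0]]
  gripper: 0.044

```text
time: 14.08
ee_pos: [0.6051, -0.1253, 0.1053]
tcp_rot: [180.0, -0.0, -167.0]
wrist_force: [-0.6, -0.2, 0.7]
opening: 0.044
grasp_force: 0.0
```

>>> play_rows:
  steps:
    - [[0,0,0,0],[0,0,0,0],[0,0,0,0],[0,0,-0.003,0],[0,0,-0.006,0]]
  gripper: 0.07

```text
time: 14.5
ee_pos: [0.605, -0.1252, 0.1143]
tcp_rot: [180.0, -0.1, -167.0]
wrist_force: [0.6, -0.1, -0.9]
opening: 0.0698
grasp_force: 0.0
```

>>> play_rows:
  steps:
    - [[0,0,-0.012,0],[0,0,-0.02,0],[0,0,-0.03,0],[0,0,-0.03,0],[0,0,-0.02,0]]

```text
time: 14.92
ee_pos: [0.6056, -0.1254, 0.2311]
tcp_rot: [-179.9, 0.2, -167.0]
wrist_force: [0.7, -0.5, 1.0]
opening: 0.0702
grasp_force: 0.0
```

Run:
```python
from workcell import bot
from h import *
from go import go
go(.362,.316,.25,77)
s=bot.camera("side")
m=mask(s["img"],(80,60,40),(100,255,255),(270,130,365,240));n,l,st,ct=cv2.connectedComponentsWithStats(m);i=1+st[1:,4].argmax()
ys,xs=np.where(l==i);print(st[i],ct[i],"highest",xs[ys==ys.min()].mean(),ys.min())
k=np.array([.606,-.1253,.132]);print("pred knot px",proj(s,[k,k+[0,0,.012]]).round(1))
cv2.imwrite("pics/s11.png",s["img"][120:260,240:400])
```

```text
t 14.92 pos [ 0.6056 -0.1254  0.2311] rpy [-179.91    0.19 -167.04] q [-12.  15.  25.  99.   0. -25.] open 0.0702 ydir 103.0 tool d [ 0.1383  0.4847 -0.0201] rows 12.1 turn 0.453
[305 180  24  13 187] [316.55614973 184.78074866] highest 314.0 180
pred knot px [[316.7 186.1]
 [316.7 183.2]]
```

Run:
```python
from workcell import bot
from h import *
s=bot.camera("side");t=bot.camera("top")
def rep(name,c,m,z):
    n,l,st,ct=cv2.connectedComponentsWithStats(m);i=1+st[1:,4].argmax();ys,xs=np.where(l==i)
    W=plane(c,np.c_[xs,ys],z)[:,:2].astype(np.float32);r=cv2.minAreaRect(W)
    a=cv2.fitLine(W,cv2.DIST_L2,0,.01,.01).ravel();print(name,st[i],"mean",W.mean(0).round(4),"rect",np.round(r[0],4),np.round(r[1],4),round(r[2],1),"line dir",round(np.degrees(np.arctan2(a[1],a[0]))%180,1))
rep("bar top",t,mask(t["img"],(10,100,70),(30,255,255),(225,165,285,210)),.168)
m=mask(s["img"],(10,100,70),(30,255,255),(230,220,300,270));rep("bar side",s,m,.168)
for k in(3,):rep("bar side eroded (post off)",s,cv2.morphologyEx(m,cv2.MORPH_OPEN,np.ones((6,6),np.uint8)),.165)
rep("bar top open",t,cv2.morphologyEx(mask(t["img"],(10,100,70),(30,255,255),(225,165,285,210)),cv2.MORPH_OPEN,np.ones((5,5),np.uint8)),.168)
roi=(180,245,220,295);red=mask(t["img"],(0,120,60),(8,255,255),roi)|mask(t["img"],(168,120,60),(180,255,255),roi)
rep("ruby",t,red,.13)
rep("base",t,mask(t["img"],(60,60,10),(95,255,70),(230,165,292,225)),.022)
```

```text
bar top [233 179  43  25 412] mean [0.6042 0.1158] rect [0.6068 0.1198] [0.142 0.043] 53.9 line dir 61.4
bar side [236 229  58  41 734] mean [0.6032 0.125 ] rect [0.5839 0.13  ] [0.1411 0.0778] 62.9 line dir 65.8
bar side eroded (post off) [239 232  54  34 618] mean [0.6052 0.1218] rect [0.6019 0.1193] [0.1413 0.0322] 62.8 line dir 62.8
bar top open [234 180  41  23 398] mean [0.6045 0.1158] rect [0.6071 0.1202] [0.141 0.043] 53.9 line dir 61.7
ruby [188 256  16  30 273] mean [0.3608 0.3144] rect [0.3621 0.3142] [0.0354 0.0932] 78.1 line dir 168.7
base [239 194  33  27 428] mean [0.5647 0.1376] rect [0.5646 0.1375] [0.1101 0.0557] 62.3 line dir 58.5
```

>>> play_rows:
  steps:
    - [[0,0,-0.008,0.05],[0,0,-0.01,0.1],[0,0,-0.01,0.1],[0,0,-0.01,0.1],[0,0,-0.01,0.1]]
  gripper: 0.085

```text
time: 15.48
ee_pos: [0.6051, -0.1253, 0.2744]
tcp_rot: [-180.0, -0.1, 166.9]
wrist_force: [0.1, 1.1, -0.2]
opening: 0.0847
grasp_force: 0.0
```

>>> play_rows:
  steps:
    - [[0.015,0.017,0,0],[0.028,0.031,0,0],[0.028,0.031,0,0],[0.028,0.031,0,0],[0.028,0.031,0,0]]

```text
time: 15.9
ee_pos: [0.5116, 0.0412, 0.2739]
tcp_rot: [-180.0, -0.1, 167.1]
wrist_force: [0.4, 0.8, 0.2]
opening: 0.0852
grasp_force: 0.0
```

>>> play_rows:
  steps:
    - [[0.028,0.031,0,0],[0.028,0.031,0,0],[0.028,0.031,0,0],[0.028,0.031,0,0],[0.015,0.017,0,0]]

```text
time: 16.32
ee_pos: [0.4183, 0.2078, 0.2744]
tcp_rot: [180.0, -0.1, 167.3]
wrist_force: [0.3, -0.5, 0.4]
opening: 0.0848
grasp_force: 0.0
```

```bash
python3 go.py .362 .316 .25 77
```

```text
t 16.32 pos [0.4183 0.2078 0.2744] rpy [ 1.7998e+02 -5.0000e-02  1.6728e+02] q [ 26.  -4.   9. 103.   0.  39.] open 0.0848 ydir 77.3 tool d [0.0787 0.0932 0.0245] rows 2.3 turn 0.005
```

>>> play_rows:
  steps:
    - [[0.026,0.031,0,0],[0.026,0.031,0.005,0],[0.0265,0.031,0.02,0],[0,0,0.025,0],[0,0,0.015,0]]

```text
time: 16.73
ee_pos: [0.3646, 0.3118, 0.2086]
tcp_rot: [-179.9, -0.1, 167.4]
wrist_force: [0.3, -1.2, 0.3]
opening: 0.085
grasp_force: 0.0
```

Run:
```python
from workcell import bot
from h import *
from go import go
go(.362,.316,.100,77.5)
s=bot.camera("side");roi=(270,340,370,400)
m=mask(s["img"],(0,120,60),(8,255,255),roi)|mask(s["img"],(168,120,60),(180,255,255),roi)
ys,xs=np.where(m>0);print(len(xs),xs.min(),xs.max(),ys.min(),ys.max())
print("pred knot",proj(s,[[.362,.316,.126],[.362,.316,.138]]).round(1))
cv2.imwrite("pics/r1.png",cv2.resize(s["img"][280:400,240:400],(800,600),interpolation=cv2.INTER_CUBIC))
```

```text
t 16.73 pos [0.3646 0.3118 0.2086] rpy [-1.7988e+02 -9.0000e-02  1.6741e+02] q [41. -4.  1. 95.  0. 53.] open 0.085 ydir 77.4 tool d [0.0032 0.0038 0.1086] rows 2.7 turn -0.001
523 298 338 373 399
pred knot [[317.2 387.6]
 [317.2 386.1]]
```

>>> play_rows:
  steps:
    - [[0.001,0.0015,0.02,0],[0,0,0.025,0],[0,0,0.025,0],[0,0,0.02,0],[0,0,0.01,0]]

```text
time: 17.2
ee_pos: [0.365, 0.3111, 0.109]
tcp_rot: [-179.9, -0.1, 167.1]
wrist_force: [1.0, 0.6, -0.4]
opening: 0.0849
grasp_force: 0.0
```

```bash
python3 go.py .362 .316 .100 77.5
```

```text
t 17.2 pos [0.365  0.3111 0.109 ] rpy [-1.7986e+02 -1.1000e-01  1.6714e+02] q [ 40.  -5. -11.  85.   0.  53.] open 0.0849 ydir 77.1 tool d [0.004  0.0042 0.009 ] rows 0.2 turn -0.006
```

>>> play_rows:
  steps:
    - [[0.003,0.003,0.003,0],[0.001,0.001,0.003,0],[0,0,0.002,0],[0,0,0,0],[0,0,0,0]]
  gripper: 0.056

```text
time: 17.62
ee_pos: [0.3631, 0.3172, 0.1043]
tcp_rot: [179.9, 0.0, 167.2]
wrist_force: [-0.0, 0.8, 0.8]
opening: 0.056
grasp_force: 0.0
```

Run:
```python
from workcell import bot
from h import *
from go import go
go(.362,.316,.100,77.5)
t=bot.camera("top");s=bot.camera("side")
a=cv2.resize(s["img"][310:400,250:370],(480,360),interpolation=cv2.INTER_CUBIC)
b=cv2.resize(t["img"][240:300,160:220],(320,320),interpolation=cv2.INTER_CUBIC)
cv2.imwrite("pics/r2.png",np.hstack([a[:320],b]))
roi=(180,245,220,295);red=mask(t["img"],(0,120,60),(8,255,255),roi)|mask(t["img"],(168,120,60),(180,255,255),roi);print((red>0).sum())
roi=(270,340,370,400);m=mask(s["img"],(0,120,40),(8,255,255),roi)|mask(s["img"],(168,120,40),(180,255,255),roi);ys,xs=np.where(m>0);print(len(xs),xs.min(),xs.max(),ys.min())
```

```text
t 17.62 pos [0.3631 0.3172 0.1043] rpy [1.7994e+02 4.0000e-02 1.6718e+02] q [ 41.  -5. -11.  84.  -0.  54.] open 0.056 ydir 77.2 tool d [ 0.0008 -0.0014  0.0043] rows 0.1 turn -0.006
171
183 292 338 383
```

>>> play_rows:
  steps:
    - [[0,0,0,0],[0,0,0,0],[0,0,0,0],[0,0,0,0],[0,0,0,0]]
  gripper: 0.03

```text
time: 18.13
ee_pos: [0.363, 0.317, 0.1039]
tcp_rot: [180.0, 0.0, 167.2]
wrist_force: [-0.7, -1.1, 5.0]
opening: 0.0388
grasp_force: 30.7
```

>>> play_rows:
  steps:
    - [[0,0,0,0],[0,0,0,0],[0,0,0.001,0],[0,0,0.0015,0],[0,0,0.0015,0]]
  gripper: 0.052

```text
time: 18.55
ee_pos: [0.3626, 0.3168, 0.099]
tcp_rot: [-180.0, -0.0, 167.2]
wrist_force: [0.8, -0.4, 0.2]
opening: 0.0521
grasp_force: 0.0
```

>>> play_rows:
  steps:
    - [[0,0,0,0],[0,0,0,0],[0,0,0,0],[0,0,0,0],[0,0,0,0]]
  gripper: 0.03

```text
time: 18.97
ee_pos: [0.3627, 0.3168, 0.0992]
tcp_rot: [-180.0, -0.0, 167.2]
wrist_force: [0.6, -0.1, -1.9]
opening: 0.0393
grasp_force: 30.9
```

```bash
python3 go.py .606 .1185 .31 62.5
```

```text
t 18.97 pos [0.3627 0.3168 0.0992] rpy [-1.7999e+02 -1.0000e-02  1.6718e+02] q [ 41.  -5. -12.  83.  -0.  54.] open 0.0393 ydir 77.2 tool d [-0.2812 -0.1394 -0.2108] rows 7.0 turn 0.256
```

>>> play_rows:
  steps:
    - [[0,0,-0.003,0],[0,0,-0.008,0],[0,0,-0.015,0],[0,0,-0.02,0],[0,0,-0.02,0]]

```text
time: 19.38
ee_pos: [0.3626, 0.3167, 0.1666]
tcp_rot: [-180.0, -0.0, 167.2]
wrist_force: [-0.8, 0.8, -0.9]
opening: 0.0389
grasp_force: 30.9
```

>>> play_rows:
  steps:
    - [[0,0,-0.03,0.051],[0,0,-0.03,0.051],[0,0,-0.03,0.051],[0,0,-0.03,0.051],[0,0,-0.025,0.052]]

```text
time: 19.8
ee_pos: [0.3626, 0.3168, 0.3133]
tcp_rot: [179.9, 0.0, 152.4]
wrist_force: [0.2, 0.3, -1.2]
opening: 0.0391
grasp_force: 31.0
```

>>> play_rows:
  steps:
    - [[-0.015,-0.003,0,0],[-0.03,-0.0062,0,0],[-0.03,-0.0062,0,0],[-0.03,-0.0062,0,0],[-0.03,-0.0062,0,0]]

```text
time: 20.22
ee_pos: [0.4705, 0.2289, 0.3112]
tcp_rot: [180.0, 0.0, 152.5]
wrist_force: [-0.2, 1.1, -0.6]
opening: 0.0392
grasp_force: 31.0
```

>>> play_rows:
  steps:
    - [[-0.03,-0.0062,0,0],[-0.03,-0.0062,0,0],[-0.03,-0.0062,0,0],[-0.025,-0.0062,0,0],[-0.015,-0.003,0,0]]

```text
time: 20.63
ee_pos: [0.5738, 0.1432, 0.3104]
tcp_rot: [-180.0, 0.0, 152.4]
wrist_force: [0.5, 1.2, -0.7]
opening: 0.039
grasp_force: 31.0
```

>>> play_rows:
  steps:
    - [[-0.008,0,0,0],[0,0,0,0],[0,0,0,0],[0,0,0,0],[0,0,0,0]]

```text
time: 21.05
ee_pos: [0.5785, 0.1424, 0.311]
tcp_rot: [180.0, 0.0, 152.6]
wrist_force: [0.6, -0.2, -2.2]
opening: 0.0392
grasp_force: 31.0
```

Run:
```python
from workcell import bot
from h import *
from go import go
go(.606,.1185,.31,62.5)
s=bot.camera("side");cv2.imwrite("pics/b1.png",s["img"])
m=mask(s["img"],(0,100,30),(8,255,255),(220,120,330,280))|mask(s["img"],(168,100,30),(180,255,255),(220,120,330,280));ys,xs=np.where(m>0);print(len(xs),xs.min(),xs.max(),ys.min(),ys.max())
# black feet expected
B=np.array([.606,.1185,.211]);v=np.array([.887,-.462,0]);print(proj(s,[B+.055*v,B-.055*v,B+[0,0,.126]]).round(1))
```

```text
t 21.05 pos [0.5785 0.1424 0.311 ] rpy [1.7997e+02 3.0000e-02 1.5258e+02] q [ 14.  16.  35. 109.   0.  41.] open 0.0392 ydir 62.6 tool d [-0.0354 -0.0085  0.001 ] rows 0.9 turn 0.001
1088 251 329 120 266
[[252.2 219.4]
 [276.1 254.1]
 [256.7 201.1]]
```

>>> play_rows:
  steps:
    - [[-0.012,-0.003,0,0],[-0.012,-0.003,0,0],[-0.0114,-0.0025,0,0],[0,0,0,0],[0,0,0,0]]

```text
time: 21.52
ee_pos: [0.6065, 0.1179, 0.3103]
tcp_rot: [-180.0, -0.0, 152.5]
wrist_force: [-0.8, 0.6, -0.6]
opening: 0.0391
grasp_force: 31.0
```

>>> play_rows:
  steps:
    - [[0,0,0.01,0],[0,0,0.02,0],[0,0,0.025,0],[0,0,0.02,0],[0,0,0.01,0]]

```text
time: 21.93
ee_pos: [0.6052, 0.1184, 0.2228]
tcp_rot: [-179.9, -0.1, 152.6]
wrist_force: [-0.1, -0.1, -1.1]
opening: 0.0391
grasp_force: 30.9
```

>>> play_rows:
  steps:
    - [[0,0,0.015,0],[0,0,0.015,0],[0,0,0.005,0],[0,0,0,0],[0,0,0,0]]

```text
time: 22.35
ee_pos: [0.6064, 0.1181, 0.1911]
tcp_rot: [180.0, 0.0, 152.5]
wrist_force: [-0.3, -0.6, 0.7]
opening: 0.0393
grasp_force: 30.9
```

Run:
```python
from workcell import bot
from h import *
from go import go
go(.606,.1185,.163,62.5)
s=bot.camera("side")
cv2.imwrite("pics/b2.png",cv2.resize(s["img"][185:285,215:315],(600,600),interpolation=cv2.INTER_CUBIC))
```

```text
t 22.35 pos [0.6064 0.1181 0.1911] rpy [1.7998e+02 2.0000e-02 1.5254e+02] q [11. 14. 19. 95.  0. 38.] open 0.0393 ydir 62.5 tool d [0.0005 0.0002 0.0281] rows 0.7 turn 0.001
```

View pics/b2.png

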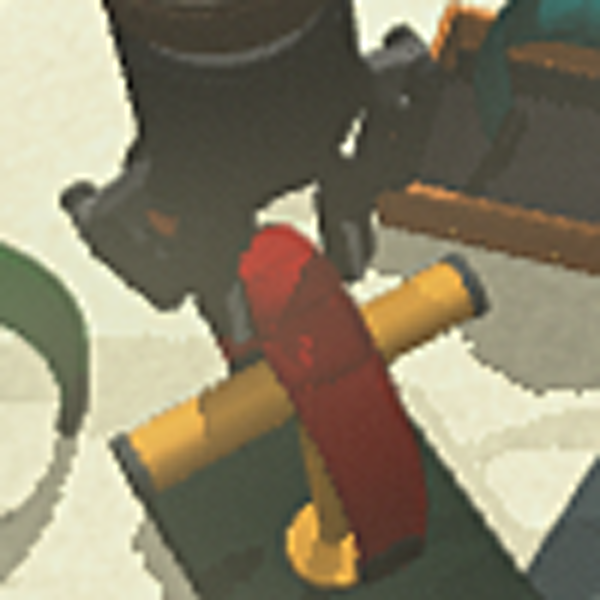

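The ruby straddles the bar and sits close to its middle: the bar runs from crop (122,445) to (470,285) and the band crosses near (320,350), shifting towards centre as it goes down. The teal stands in the tray at the upper right. Lowering gently.

>>> play_rows:
  steps:
    - [[0,0,0.006,0],[0,0,0.008,0],[0,0,0.006,0],[0,0,0.003,0],[0,0,0.001,0]]

```text
time: 22.82
ee_pos: [0.6063, 0.1175, 0.1652]
tcp_rot: [-179.9, -0.1, 152.5]
wrist_force: [0.0, -0.9, -0.9]
opening: 0.0393
grasp_force: 31.0
```

>>> play_rows:
  steps:
    - [[0,0,0.001,0],[0,0,0.001,0],[0,0,0,0],[0,0,0,0],[0,0,0,0]]

```text
time: 23.23
ee_pos: [0.6068, 0.1177, 0.1646]
tcp_rot: [180.0, 0.0, 152.5]
wrist_force: [-0.8, 0.4, -1.6]
opening: 0.039
grasp_force: 31.0
```

>>> play_rows:
  steps:
    - [[0,0,0.001,0],[0,0,0.0005,0],[0,0,0,0],[0,0,0,0],[0,0,0,0]]

```text
time: 23.65
ee_pos: [0.6067, 0.1177, 0.1628]
tcp_rot: [-180.0, -0.0, 152.5]
wrist_force: [-0.2, -1.4, -0.9]
opening: 0.039
grasp_force: 31.0
```

>>> play_rows:
  steps:
    - [[0,0,0.001,0],[0,0,0,0],[0,0,0,0],[0,0,0,0],[0,0,0,0]]

```text
time: 24.07
ee_pos: [0.6068, 0.1177, 0.162]
tcp_rot: [180.0, 0.0, 152.5]
wrist_force: [-0.6, 0.8, 0.9]
opening: 0.0391
grasp_force: 31.2
```

>>> play_rows:
  steps:
    - [[0,0,0.001,0],[0,0,0,0],[0,0,0,0],[0,0,0,0],[0,0,0,0]]

```text
time: 24.48
ee_pos: [0.6069, 0.1177, 0.162]
tcp_rot: [180.0, 0.1, 152.5]
wrist_force: [-2.2, -0.7, 6.8]
opening: 0.0393
grasp_force: 31.8
```

Contact at 0.162, as expected. Releasing.

>>> play_rows:
  steps:
    - [[0,0,-0.001,0],[0,0,0,0],[0,0,0,0],[0,0,0,0],[0,0,0,0]]
  gripper: 0.044

```text
time: 24.9
ee_pos: [0.6067, 0.1176, 0.1616]
tcp_rot: [-180.0, -0.0, 152.5]
wrist_force: [-0.6, 0.1, 0.1]
opening: 0.0435
grasp_force: 0.0
```

>>> play_rows:
  steps:
    - [[0,0,0,0],[0,0,0,0],[0,0,0,0],[0,0,-0.003,0],[0,0,-0.006,0]]
  gripper: 0.07

```text
time: 25.32
ee_pos: [0.6064, 0.1176, 0.1705]
tcp_rot: [-180.0, -0.1, 152.5]
wrist_force: [-0.1, -0.1, 0.2]
opening: 0.07
grasp_force: 0.0
```

>>> play_rows:
  steps:
    - [[0,0,-0.012,0],[0,0,-0.02,0],[0,0,-0.025,0],[0,0,-0.025,0],[0,0,-0.02,0]]

```text
time: 25.73
ee_pos: [0.6066, 0.1176, 0.2755]
tcp_rot: [179.9, 0.1, 152.5]
wrist_force: [0.4, 0.3, 0.1]
opening: 0.0701
grasp_force: 0.0
```

>>> play_rows:
  steps:
    - [[0.03,0,-0.01,0],[0.03,0,-0.01,0],[0.03,0,0,0],[0.03,0,0,0],[0.03,0,0,0]]

```text
time: 26.15
ee_pos: [0.4725, 0.1873, 0.2937]
tcp_rot: [179.9, 0.0, 152.5]
wrist_force: [0.1, -0.1, -0.2]
opening: 0.0698
grasp_force: 0.0
```

>>> play_rows:
  steps:
    - [[0.03,0,0,0],[0.03,0,0,0],[0.03,0,0,0],[0.03,0,0,0],[0.02,0,0,0]]

```text
time: 26.57
ee_pos: [0.3474, 0.2521, 0.294]
tcp_rot: [179.9, 0.0, 152.5]
wrist_force: [0.3, 0.1, 1.0]
opening: 0.0699
grasp_force: 0.0
```

Run:
```python
from workcell import bot
from h import *
s=bot.camera("side");t=bot.camera("top");print(bot.get_obs()["ee_pos"])
def red(c,v,roi):return mask(c["img"],(0,110,v),(8,255,255),roi)|mask(c["img"],(168,110,v),(180,255,255),roi)
def rep(n,c,m,z):
    _,l,st,ct=cv2.connectedComponentsWithStats(m)
    if len(st)<2: print(n,"none");return
    i=1+st[1:,4].argmax();ys,xs=np.where(l==i);W=plane(c,np.c_[xs,ys],z)[:,:2].astype(np.float32);r=cv2.minAreaRect(W)
    a=cv2.fitLine(W,cv2.DIST_L2,0,.01,.01).ravel();print(n,st[i],ct[i].round(1),"rect",np.round(r[0],4),np.round(r[1],3),round(r[2],1),"line",round(np.degrees(np.arctan2(a[1],a[0]))%180,1))
rep("ruby top bright",t,red(t,60,(235,165,290,220)),.195)
rep("ruby top all",t,red(t,20,(235,165,290,220)),.19)
rep("ruby side",s,red(s,40,(230,200,310,290)),.195)
tm=lambda c,v,roi:mask(c["img"],(80,60,v),(100,255,255),roi)
rep("teal top",t,tm(t,50,(295,155,365,230)),.135)
rep("teal side",s,tm(s,40,(270,130,365,240)),.135)
B=np.array([.606,.1185,.189]);T=np.array([.606,-.1255,.132])
print("pred ruby knot px",proj(t,[B]),proj(s,[B]),"teal",proj(t,[T]),proj(s,[T]))
cv2.imwrite("pics/f.png",s["img"])
```

```text
[0.34745578 0.25246118 0.29433663]
ruby top bright [244 178  21  30 358] [252.8 192. ] rect [0.5989 0.1199] [0.04  0.098] 63.0 line 154.0
ruby top all [242 174  28  38 482] [253.5 191.8] rect [0.6012 0.1165] [0.047 0.119] 62.3 line 153.1
ruby side [253 229  34  54 798] [271.  253.9] rect [0.5746 0.1404] [0.038 0.137] 56.5 line 145.0
teal top [325 180  15  23 244] [332.  190.8] rect [ 0.6051 -0.1265] [0.071 0.038] 12.6 line 11.4
teal side [305 180   6  10  46] [307.6 184.3] rect [ 0.6297 -0.1161] [0.014 0.032] 29.5 line 107.0
pred ruby knot px [[253.16072094 190.52113766]] [[264.85125982 241.46401688]] teal [[331.7929076  190.87250757]] [[316.72924054 186.04511498]]
```

```bash
python3 -c "
from workcell import bot
print(bot.job_done())"
```

```text
the job is handed in; nothing more can be done
None
```

The job is handed in: by my last camera measurements the teal headband stands in the middle of the tray and the ruby one hangs square over the middle of the bar, both let go; no verdict came back.

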